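# Clamp a lens cell in its nest with the pull-to-engage captive screw

## Task

Nudge the round lens cell along the fixture's plate until its rim rests against both locating pins. Then pull the captive screw's black knob straight up against its spring until the thread engages, and drive it clockwise (seen from above) to its stop, so that it stays up by itself and the strap's nose presses on the cell. Leave the other things on the bench where they are.

Things in the scene. Friction and masses are not known exactly. Their poses are not given: they have to be found in the camera images.
- fixture: fixed clamping fixture: aluminium plate 100 (x) by 252 (y) by 12 mm. Origin: centre of its underside, on the worktop; z up. On its y axis: captive screw at y = -88 mm, strap pivot between cheeks (62 mm high) at -46, strap nose at +12, nest at +42. Locating pins, 12 mm diameter, 30 mm above the worktop, at x = -34 and +34, y = +14 mm. The plate beyond, to its +y end, is free but for the cell.
- nest (a point): point where the cell's centre lies when its rim touches both pins, half-way up the cell (22 mm above the worktop); fixed to the fixture, same axes
- cell_center (a point): centre of the loose lens cell, half-way up: dark steel disc with a glass face, 76 mm diameter, 20 mm high, 0.18 to 0.35 kg, standing flat on the plate (underside 12, top 32 mm above the worktop). It starts 17 to 40 mm from the nest on the nest's +y side (fixture axes), so it is pushed from its far side towards -y
- knob_grip (a point): centre of the captive screw's black ribbed knob, on its upright axis: round, 45 mm diameter, 30 mm high, at the start 68 to 98 mm above the worktop, on a thin shank; can be gripped across at any yaw. The strap passes below on the fixture's +y side (top up to 64 mm above the worktop within 60 mm of the axis), so keep fingertips no lower than the knob's underside
- screw (a joint): lift of the captive screw in m: 0 down (start), 0.014 at most. Spring 5 N at 0; up to 20 N near the top. Below about 0.009 a key stops it from turning: lift to 0.011 to 0.013, then turn. From about 0.010 the nose meets the cell. Once turned 0.4 rad or more the thread carries it: let go, it settles at 0.009 (begun) to 0.012 (at the stop) and does not turn back
- knob (a joint): turn of the knob in rad, clockwise seen from above: 0 at the start, stop at 2.2. Light to turn (0.1 to 0.15 N m). Once begun (0.4 rad or more), the grip can be changed, as the thread holds it
- nose: sprung steel nose pin, 11 mm diameter, under the strap's free end; lifting the screw brings it down 1.4 mm per mm, and it presses on the cell's rim with about 4 N when the screw is home. At the start the strap's nose end is up to 85 mm above the worktop. Origin at the pin's lower tip, z up along the pin
- spanner_13: bystander: open-ended steel spanner, 183 mm long, lying near the fixture; origin under its middle
- weight_block: bystander: steel laboratory weight with a knob on top, 42 mm across, 56 mm high; origin under its middle
- hex_keys: bystander: red holder with hex keys, 92 mm long, lying near the fixture; origin under its middle
- cell: the same lens cell; origin at the centre of its underside, z up
There are look-alikes about, which are no part of the job. Leave any purple look-alike of the cell alone.

How it is judged:
On the way, in this order (a step that is already met when the one before it is completed fails the run):
1. the cell rests in its nest, against both pins, with the screw still down (horizontal distance between cell_center and nest below 0.003 m and value of joint screw below 0.004 m), for 0.2 s.
2. the screw is pulled up to its thread, not yet driven (value of joint screw above 0.0075 m and value of joint knob below 0.6 rad), for 0.1 s.
3. the screw is driven home (value of joint knob above 1.95 rad), for 0.2 s.
At the end, for the whole second after the job is handed in: The knob is turned clockwise by more than 1.95 rad (stop at 2.2) and the screw stays up by itself by more than 10 mm; the cell lies flat and at rest within 3 mm of its nest and the nose presses on it with more than 1 N (value of joint knob above 1.95 rad and value of joint screw above 0.01 m and horizontal distance between cell_center and nest below 0.003 m and contact force between nose and cell above 1 N and angle between cell_center's own z axis and vertical below 0.05 rad and linear speed of cell below 0.02 m/s); the robot touches nothing.
It fails at once if a bystander is moved by more than 30 mm (distance of any of spanner_13, weight_block, hex_keys from where it was at the start of the episode above 0.03 m).
It also fails if it takes over 61 s, if anything falls off the work surface, if the arm or the gripper's body presses on something with over 40 N, if the wrist force passes 120 N, or if a joint passes its speed limit or range.

## Robot

A 6-joint arm with a two-finger parallel gripper is mounted at the origin on a cart in front of the work surface, level with it; the furniture and walls round the work are solid. World frame = base frame: x ahead of the robot, y to its left, z up, the work surface at z = 0. Lengths are in m, angles in rad, forces in N, time in s.
With the tool pointing down it reaches from about 0.275 to 0.725 m from the base axis. Payload 15.9 kg.
Tool frame: the origin (TCP) lies between the finger pads; the fingertips stand 22 mm ahead of it and the grasp point (between the pads) lies 3 mm ahead of it; z points along the fingers, y is the direction in which the jaws open and shut (so a half turn about z gives the same grasp; the last joint's range is limited). The gripper opens to 85 mm and grips with 20 to 120 N. Pads are 22 mm wide; open, the fingers measure 114 mm over their backs; the gripper's body (76 mm by 85 mm) begins 54 mm behind the grasp point. The pads swing forward as they close: fully open they stand 13 mm farther back than shut.
Start: joints at [-1.289, 0.213, -0.034, 1.323, 0, 1.571], TCP at [0.139, -0.48, 0.253] pointing down, gripper open.
Joint ranges: [-2.98, 2.98], [-0.74, 1.72], [-1.14, 1.35], [-2.1, 2.04], [-1.57, 1.44], [-3.14, 3.14]. Speed limits (rad/s): [1.89, 1.89, 2.39, 2.57, 3.14, 3.14].

## Interface

Orientations are given as a unit quaternion [w, x, y, z].
In Python, from cell import * gives the robot as it stands. The module is installed in compiled form; this text tells all that it offers.
- The arm moves only by the tool carry_out, never from a script. Its argument "steps" is text: rows parted by semicolons, each of 4 numbers parted by spaces: the shift along the tool's x, y, z in m, then the turn about the tool's z in degrees. In form: x y z yaw; .... A call has exactly 8 rows; each row shifts and turns the commanded pose from where the row before left it, along the tool's axes as they then stand; what a row does not reach is not made up. A row lasts 1/8 s, in which the tool goes at most 62.5 mm and 10.7 degrees, less where a joint would pass 70% of its speed; a pose out of reach is approached as far as the arm can. A call with a gripper value outside its range is refused whole. "jaw" is the finger opening in m, from 0 to 0.0854, set as the call begins (left out, the last holds). The fingers move at their own pace and stop on an object; the grip force is fixed at half the most. Time passes only in rows, so rows that do not move let the fingers close, or fill a call up. It gives the time, the measured TCP pose, the force and the opening at its end, in the units of the state.
- observe(): the state, without advancing time (a new reading comes with each control period).
- get_image(name): name is "scene" or "top"; returns a dict with "image" (400x640x3 uint8, blue, green, red), "fx", "fy", "cx", "cy" (pixels), "D" ([k1, k2, p1, p2, k3] as OpenCV has them; the pictures are not rectified), "rvec" (rotation vector, rad) and "tvec" (3), from world to camera coordinates, as OpenCV has them. Camera axes: x right, y down, z forward; pixel columns grow to the right and rows downward; lengths in m; the calibration is good to about 2 mm. A picture is of the moment at which its call begins. There is no depth.
- close_job(): hands the job in, once; it reports no verdict.
The state is a dict: "time": time; "joints": joint angles; "dq": joint speeds; "effort": joint torques, N m; "eef_pos": TCP position; "tcp_rot": TCP orientation; "wrist_force": force on the tool from outside, world axes, zero at the start; "moment": the same for the moment, N m; "finger_gap": opening from 0.0 (shut) to 1.0 (fully open).
Only numpy, scipy, OpenCV 4.12 (cv2) and the standard library are available. Lean on these libraries where they do the work, as an engineer would, in place of code of your own. Each camera call takes 0.05 s, during which the arm holds its last target.

## Working session

There is one attempt and no reset: what is moved stays moved. The work goes in short steps, Python scripts to look and compute and a tool call to move; the robot and the scene stay as the last step left them, time stands still between calls to the robot, and variables do not carry over. Pictures are saved under pics/ and viewed, and the job is handed in when it is done.

Besides the shell and the picture viewer there is one more tool, called after "Emit:" by a JSON object that holds its "op" and its "data", one argument or row to a line. carry_out: Moves the arm, as the interface text tells. Its arguments: {"type":"object","properties":{"steps":{"type":"string"},"jaw":{"type":"number"}},"required":["steps"]}

```bash
mkdir -p pics; ls; python3 - <<'E'
from cell import *
import cv2,json,pickle
print(observe())
for n in("scene","top"):
    d=get_image(n); cv2.imwrite(f"pics/{n}0.png",d["image"]); pickle.dump(d,open(f"{n}0.pkl","wb"))
    print({k:v for k,v in d.items() if k!="image"})
E
```

```text
pics
{'time': 0.0, 'joints': array([-1.28899988e+00,  2.13380633e-01, -3.50463903e-02,  1.32351418e+00,
        9.36467672e-06,  1.57079341e+00]), 'dq': array([-3.90712379e-04,  1.49001978e-04,  1.52150329e-03,  1.40934960e-03,
        9.22113800e-04, -7.84510965e-05]), 'effort': array([ 1.44494232e-03, -6.86159635e+01,  4.87115729e+01,  1.76424184e-02,
        1.17795616e-04,  6.00944446e-06]), 'eef_pos': array([ 0.13895536, -0.47997354,  0.25280897]), 'tcp_rot': array([-5.67424478e-04,  9.90089889e-01,  1.40433914e-01, -7.57523488e-05]), 'wrist_force': array([-0.40291094,  0.39793601, -0.05407848]), 'moment': array([ 0.00880847, -0.00694232, -0.05029516]), 'finger_gap': 1.0017032127414576}
{'fx': 421.45139461278256, 'fy': 421.45139461278256, 'cx': 326.5041154482424, 'cy': 198.09656620339996, 'D': array([-0.07716101,  0.        ,  0.        ,  0.        ,  0.        ]), 'rvec': array([ 0.69130774, -2.56700897,  1.21578152]), 'tvec': array([0.46088101, 0.24045927, 1.12739869])}
{'fx': 508.82527275223237, 'fy': 508.82527275223237, 'cx': 309.51568480604925, 'cy': 200.32185631560213, 'D': array([-0.08978639,  0.        ,  0.        ,  0.        ,  0.        ]), 'rvec': array([ 2.15660957, -2.21689182,  0.04959468]), 'tvec': array([0.01079616, 0.5350487 , 1.4266771 ])}
```

View pics/scene0.png

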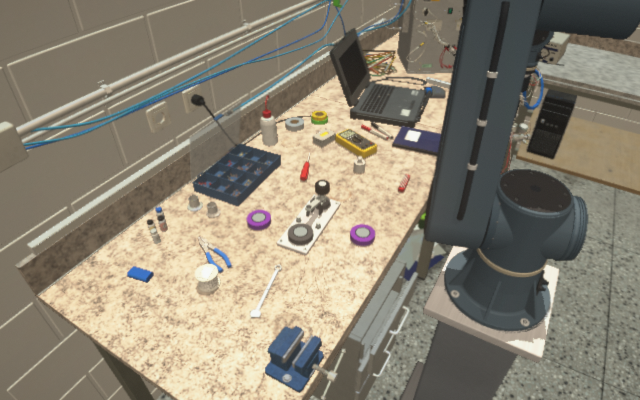

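View pics/top0.png

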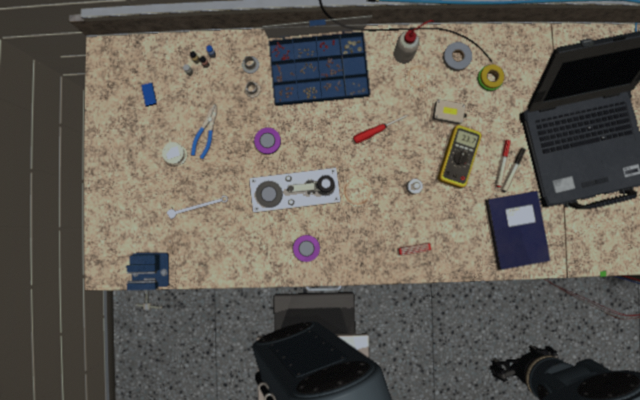

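The fixture is at (295,190) in top, with the dark cell at (268,194) and the black knob at (326,184). Purple look-alikes are at (267,141) and (306,248), off the plate. I'll enlarge to measure.

```bash
cat > h.py <<'E'
import cv2,numpy as np
def ray(d,u,v):
    K=np.array([[d['fx'],0,d['cx']],[0,d['fy'],d['cy']],[0,0,1]])
    p=cv2.undistortPoints(np.array([[[u,v]]],float),K,d['D'])[0,0]
    R=cv2.Rodrigues(d['rvec'])[0]; c=-R.T@d['tvec']; return c,R.T@np.array([p[0],p[1],1])
def at(d,u,v,z):
    c,r=ray(d,u,v); return c+r*(z-c[2])/r[2]
def proj(d,P):
    K=np.array([[d['fx'],0,d['cx']],[0,d['fy'],d['cy']],[0,0,1]])
    return cv2.projectPoints(np.array(P,float).reshape(-1,3),d['rvec'],d['tvec'],K,d['D'])[0][:,0]
E
python3 - <<'E'
import pickle,cv2
d=pickle.load(open('top0.pkl','rb'))['image']; cv2.imwrite('pics/t0c.png',cv2.resize(d[160:220,245:345],None,fx=8,fy=8,interpolation=cv2.INTER_CUBIC))
d=pickle.load(open('scene0.pkl','rb'))['image']; cv2.imwrite('pics/s0c.png',cv2.resize(d[170:260,270:350],None,fx=6,fy=6,interpolation=cv2.INTER_CUBIC))
E
```

```text
(no output)
```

View pics/t0c.png

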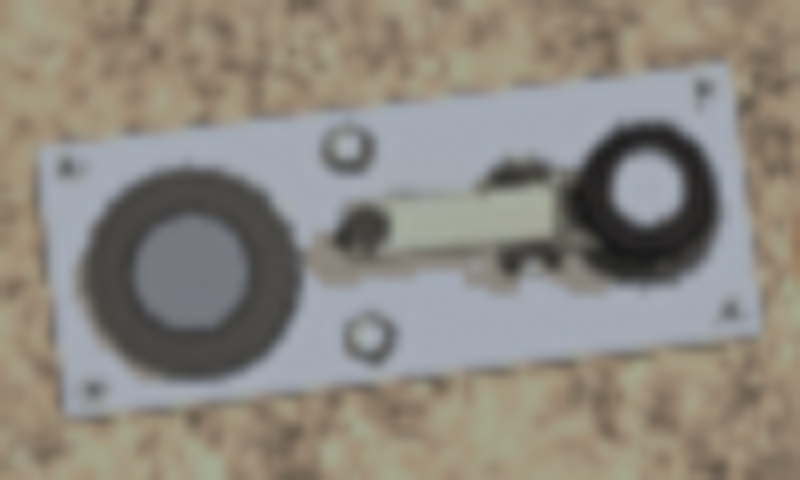

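View pics/s0c.png

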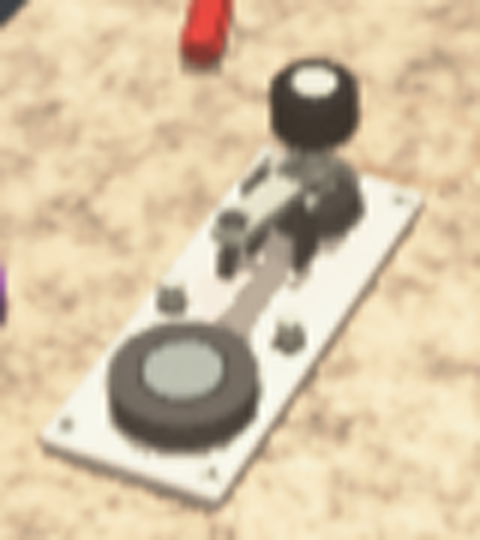

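```bash
cat > m.py <<'E'
import pickle,numpy as np
from h import *
from scipy.optimize import least_squares
d=pickle.load(open('top0.pkl','rb')); s=pickle.load(open('scene0.pkl','rb'))
T=lambda U,V:(245+(U+.5)/8-.5,160+(V+.5)/8-.5)
S=lambda U,V:(270+(U+.5)/6-.5,170+(V+.5)/6-.5)
L=np.array([[50,126,12],[50,-126,12],[-50,-126,12],[-50,126,12],[34,14,30],[-34,14,30]])/1e3
ot=np.array([T(*p) for p in[(40,148),(730,64),(762,336),(68,416),(348,147),(371,335)]])
os_=np.array([S(*p) for p in[(42,440),(268,150),(424,200),(215,508),(172,292),(290,330)]])
def pts(q):
    c,n=np.cos(q[2]),np.sin(q[2]); return L@np.array([[c,n,0],[-n,c,0],[0,0,1]])+[q[0],q[1],0]
for flip in(0,1):
  sg=np.array([-1,-1,1])  if 0 else 1
  # which side x: orientation decided by fit
  for nm,f in(("top",lambda q:(proj(d,pts(q))-ot).ravel()),("scene",lambda q:(proj(s,pts(q))-os_).ravel()),("both",lambda q:np.r_[(proj(d,pts(q))-ot).ravel(),(proj(s,pts(q))-os_).ravel()])):
    r=least_squares(f,[.5,0,(1.5 if flip==0 else -1.5)],loss='soft_l1'); print(flip,nm,r.x,r.cost)
print("cell top view",at(d,*T(191,272),.032),"scene", at(s,*S(184,378),.032), "glass top",at(d,*T(191,271),.032))
for z in(.068+.0,.098,.1): print("knob",z,at(d,*T(648,186),z),at(s,*S(314,82),z))
E
python3 m.py
```

```text
0 top [0.56698912 0.03768143 0.09000196] 1.4785204424451095
0 scene [0.56491709 0.04497048 0.08460798] 1.6390833100413742
0 both [0.56686883 0.03994476 0.08814288] 7.49347608771734
1 top [0.56698912 0.03768143 0.09000198] 1.4785204424477856
1 scene [0.56491709 0.04497048 0.08460798] 1.6390833100414275
1 both [0.56686883 0.03994476 0.0881429 ] 7.4934760877206195
cell top view [0.55640529 0.11063562 0.032     ] scene [0.55472453 0.11633998 0.032     ] glass top [0.55675698 0.11062772 0.032     ]
knob 0.068 [ 0.57884945 -0.0496983   0.068     ] [ 0.59720859 -0.08184814  0.068     ]
knob 0.098 [ 0.576126   -0.04904377  0.098     ] [ 0.57718693 -0.0480374   0.098     ]
knob 0.1 [ 0.57594444 -0.04900013  0.1       ] [ 0.57585215 -0.04578336  0.1       ]
```

Emit:
{"op": "carry_out", "data": {
  "steps": "0 0 0 -8; 0.02 -0.018 0 0; 0.036 -0.032 0 0; 0.036 -0.032 0 0; 0.036 -0.032 0 0; 0.036 -0.032 0 0; 0.036 -0.032 0 0; 0.036 -0.032 0 0",
  "jaw": 0
}}

```text
time: 1.1
eef_pos: [0.2687, -0.1906, 0.2532]
tcp_rot: [0.0, 0.978, 0.209, 0.0]
wrist_force: [0.7, -0.3, -0.4]
finger_gap: -0.005
```

```bash
python3 - <<'E'
from cell import *
s=observe();print(s['joints'],s['eef_pos'],s['tcp_rot'],s['finger_gap'],s['time'])
E
```

```text
[-6.17136895e-01 -1.38988077e-01 -4.02363172e-01  1.30736271e+00
  3.87754505e-05  2.10349429e+00] [ 0.26866881 -0.19063221  0.25320976] [8.42684138e-06 9.77930587e-01 2.08930048e-01 3.40742401e-05] -0.005354880143004548 1.1
```

Emit:
{"op": "carry_out", "data": {
  "steps": "0 0 0 -10.2; 0 0 0 -10.2; 0 0 0 -10.2; 0 0 0 -10.2; 0 0 0 -10.2; 0 0 0 -10.2; 0 0 0 -9.7; 0 0 0 0"
}}

```text
time: 2.1
eef_pos: [0.2684, -0.192, 0.2532]
tcp_rot: [-0.0, 0.676, 0.737, -0.0]
wrist_force: [0.2, 0.7, 0.2]
finger_gap: -0.0
```

Emit:
{"op": "carry_out", "data": {
  "steps": "0.042 0.039 -0.01 0; 0.042 0.039 -0.01 0; 0.042 0.039 -0.01 0; 0.042 0.039 -0.01 0; 0.042 0.039 -0.01 0; 0.042 0.039 -0.01 0; 0.042 0.039 -0.01 0; 0.042 0.039 -0.01 0"
}}

```text
time: 3.1
eef_pos: [0.5495, 0.1703, 0.3331]
tcp_rot: [0.0, 0.677, 0.736, -0.0]
wrist_force: [0.4, -0.8, 0.8]
finger_gap: -0.003
```

Sign slip: tool z points down, so the tool rose, with no harm done. Now lowering, with a small +y margin, then a look.

Emit:
{"op": "carry_out", "data": {
  "steps": "0.006 0 0.035 0; 0 0 0.035 0; 0 0 0.035 0; 0 0 0.035 0; 0 0 0.035 0; 0 0 0.035 0; 0 0 0.02 0; 0 0 0 0"
}}

```text
time: 4.1
eef_pos: [0.5471, 0.1742, 0.1016]
tcp_rot: [-0.001, 0.677, 0.736, -0.001]
wrist_force: [-0.5, -0.4, 1.0]
finger_gap: 0.002
```

```bash
cat > look.py <<'E'
import sys,cv2,pickle
from cell import *
t=sys.argv[1]; b=[int(x) for x in sys.argv[2:10]] if len(sys.argv)>2 else [240,150,350,232,260,160,360,260]
ims=[]
for n,(x0,y0,x1,y1) in(("top",b[:4]),("scene",b[4:])):
    d=get_image(n); pickle.dump(d,open(f"{n}_{t}.pkl","wb")); f=7 if n=="top" else 6
    if n=="scene": f=min(7,600//(y1-y0))
    cv2.imwrite(f"pics/{n}_{t}.png",cv2.resize(d["image"][y0:y1,x0:x1],None,fx=f,fy=f,interpolation=cv2.INTER_CUBIC)); print(n,x0,y0,f)
s=observe(); print(s['eef_pos'],s['tcp_rot'],s['wrist_force'],s['finger_gap'],s['time'])
E
python3 look.py a
```

```text
top 240 150 7
scene 260 160 6
[0.54846764 0.17460346 0.10365593] [8.90604354e-05 6.76095427e-01 7.36814048e-01 1.56009307e-04] [-0.38878216 -0.78420415  0.14631427] -0.004392997767184398 4.2
```

View pics/top_a.png

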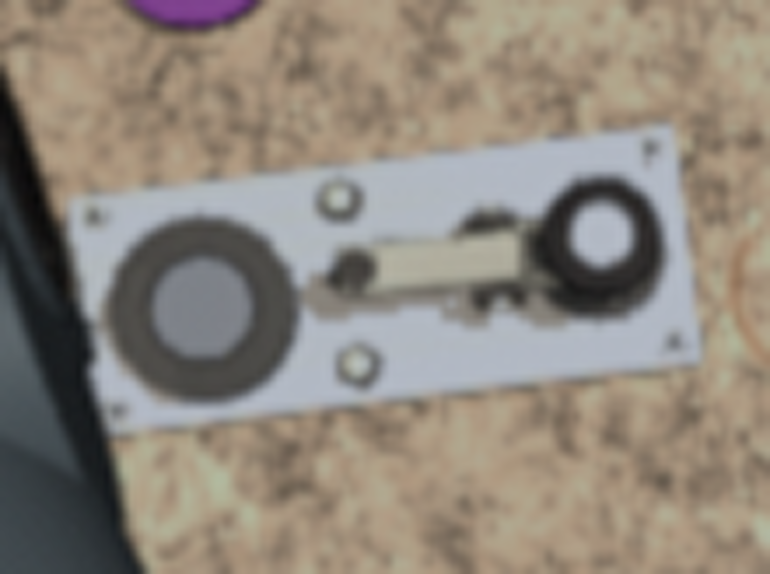

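View pics/scene_a.png

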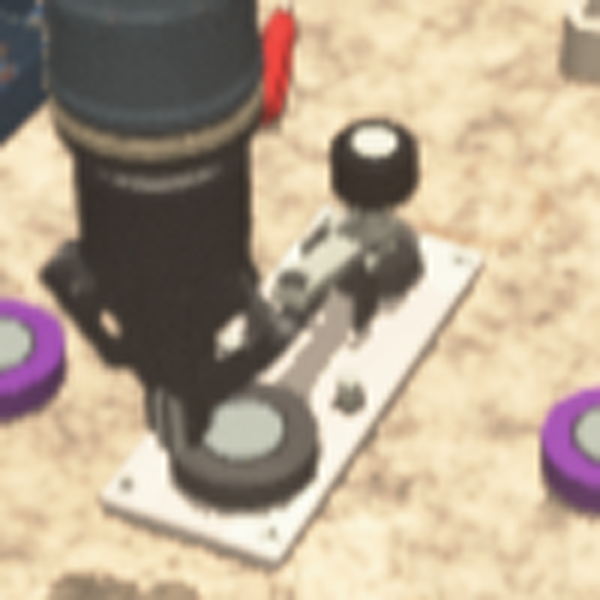

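```bash
python3 - <<'E'
from h import *;import pickle
d=pickle.load(open('scene_a.pkl','rb'))
import itertools
for dx,dy in itertools.product((-.015,.015),(-.011,.011)):
  p=proj(d,[.5485+dx*.996-dy*.088,.1746+dx*.088+dy*.996,.082])[0]; print(dx,dy,(p-[260,160])*6)
im=d['image']; cv2.imwrite('pics/s_a2.png',cv2.resize(im[205:255,275:320],None,fx=12,fy=12,interpolation=cv2.INTER_CUBIC))
E
```

```text
-0.015 -0.011 [220.59464008 432.81847797]
-0.015 0.011 [197.9739071 463.0481962]
0.015 -0.011 [163.98202584 413.73238224]
0.015 0.011 [140.82468031 443.45305971]
```

View pics/s_a2.png

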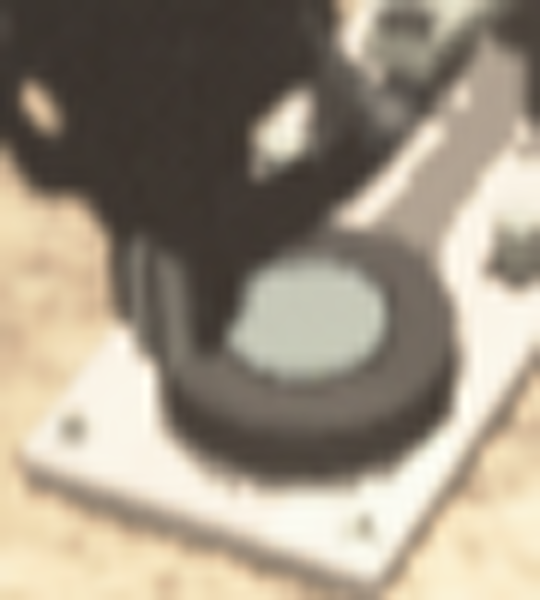

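Emit:
{"op": "carry_out", "data": {
  "steps": "0 0 0.012 0; 0 0 0.012 0; 0 0 0.012 0; 0 0 0.012 0; 0 0 0.008 0; 0 0 0.004 0; 0 0 0.002 0; 0 0 0 0"
}}

```text
time: 5.2
eef_pos: [0.5484, 0.1745, 0.0411]
tcp_rot: [0.0, 0.675, 0.738, 0.0]
wrist_force: [-0.1, 1.0, -0.7]
finger_gap: 0.003
```

Emit:
{"op": "carry_out", "data": {
  "steps": "-0.003 0 0 0; -0.003 0 0 0; -0.003 0 0 0; -0.003 0 0 0; -0.003 0 0 0; -0.003 0 0 0; -0.002 0 0 0; 0 0 0 0"
}}

```text
time: 6.2
eef_pos: [0.55, 0.1544, 0.041]
tcp_rot: [0.0, 0.675, 0.737, -0.0]
wrist_force: [-1.1, 0.3, -0.2]
finger_gap: 0.003
```

```bash
python3 look.py b
```

```text
top 240 150 7
scene 260 160 6
[0.54997881 0.1545486  0.04097237] [ 3.21814409e-05  6.75312530e-01  7.37531683e-01 -5.49559944e-05] [-0.33548651  0.47873006  0.46459429] 0.0003512426792880148 6.3
```

View pics/scene_b.png

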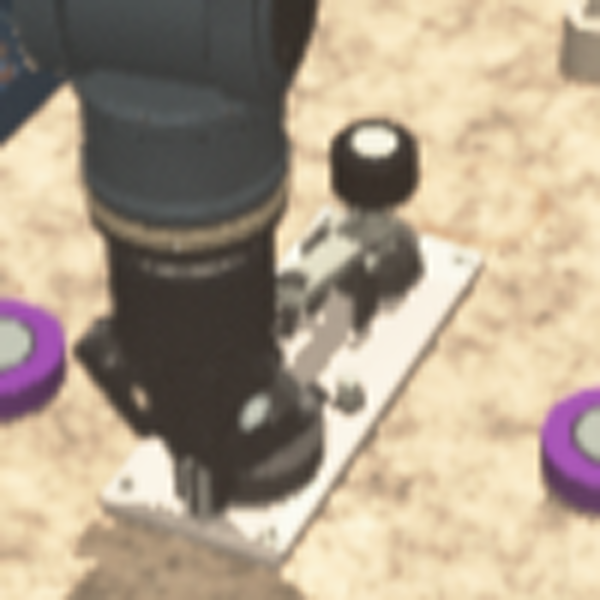

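View pics/top_b.png

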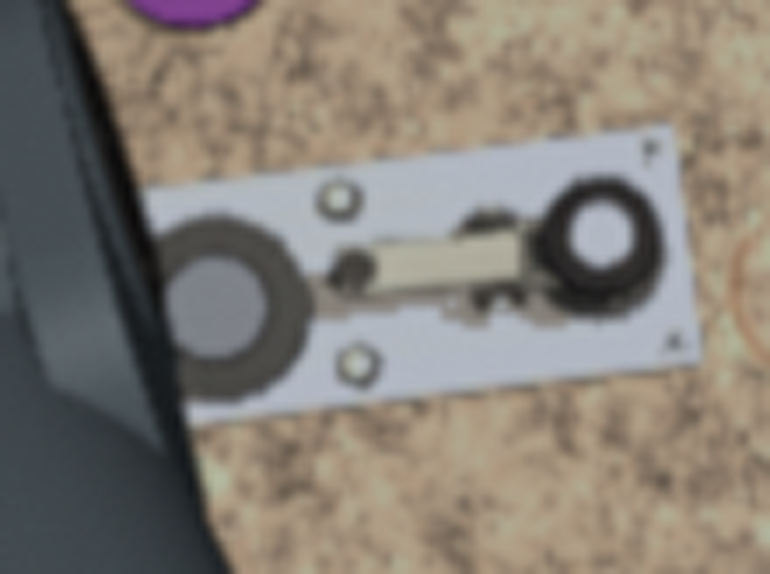

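The cell has moved about 4.7 mm, from (202,309) to (214,307) in the top crop. The contact position agrees with the top camera's calibration, leaving about 26.7 mm to the nest. I'll push on.

Emit:
{"op": "carry_out", "data": {
  "steps": "-0.003 0 0 0; -0.003 0 0 0; -0.003 0 0 0; -0.003 0 0 0; -0.003 0 0 0; -0.003 0 0 0; -0.002 0 0 0; 0 0 0 0"
}}

```text
time: 7.3
eef_pos: [0.5517, 0.1345, 0.041]
tcp_rot: [0.0, 0.675, 0.737, -0.0]
wrist_force: [-0.3, -0.2, -0.1]
finger_gap: 0.001
```

Emit:
{"op": "carry_out", "data": {
  "steps": "-0.001 0 0 0; -0.001 0 0 0; -0.001 0 0 0; -0.001 0 0 0; -0.0005 0 0 0; 0 0 0 0; 0 0 0 0; 0 0 0 0"
}}

```text
time: 8.3
eef_pos: [0.5537, 0.133, 0.0419]
tcp_rot: [-0.001, 0.675, 0.738, 0.003]
wrist_force: [5.9, 20.7, 1.3]
finger_gap: -0.0
```

```bash
python3 look.py c
```

```text
top 240 150 7
scene 260 160 6
[0.55371825 0.13302763 0.04194383] [-7.31900756e-04  6.74594529e-01  7.38181725e-01  3.07022053e-03] [ 4.89908809 21.47139824 -0.9422786 ] 0.0014021877303241018 8.4
```

View pics/top_c.png

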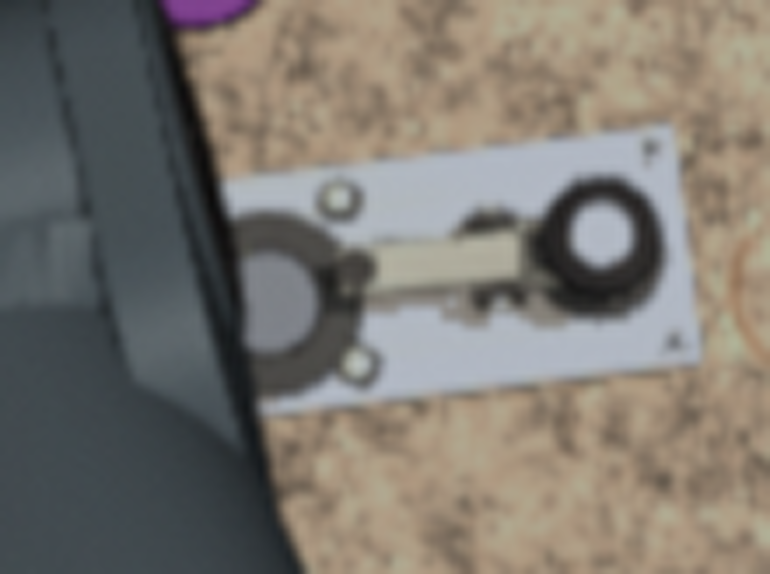

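The cell is stopped on the lower (-x) pin at (358,365), at 21 N and about 5 mm short, with a gap at the other pin. I'll back off, shift to its -x side and push it across.

Emit:
{"op": "carry_out", "data": {
  "steps": "0.006 0 0 0; 0.006 0 0 0; 0 -0.009 0 0; 0 -0.009 0 0; 0 -0.009 0 0; 0 -0.009 0 0; 0 0 0 0; 0 0 0 0"
}}

```text
time: 9.4
eef_pos: [0.5155, 0.139, 0.0412]
tcp_rot: [0.0, 0.675, 0.738, 0.0]
wrist_force: [0.2, -0.3, -0.4]
finger_gap: 0.003
```

Emit:
{"op": "carry_out", "data": {
  "steps": "-0.004 0 0 0; -0.004 0 0 0; -0.002 0 0 0; -0.002 0 0 0; -0.002 0 0 0; -0.001 0 0 0; -0.001 0 0 0; 0 0 0 0"
}}

```text
time: 10.4
eef_pos: [0.5166, 0.123, 0.041]
tcp_rot: [-0.0, 0.675, 0.738, 0.0]
wrist_force: [0.7, 0.5, -0.4]
finger_gap: 0.001
```

```bash
python3 look.py d
```

```text
top 240 150 7
scene 260 160 6
[0.51662301 0.12309306 0.04100376] [-2.34337800e-05  6.75288282e-01  7.37553886e-01  1.19831042e-05] [ 0.44817304  0.80661379 -0.30792804] -0.0016338059245286675 10.5
```

View pics/top_d.png

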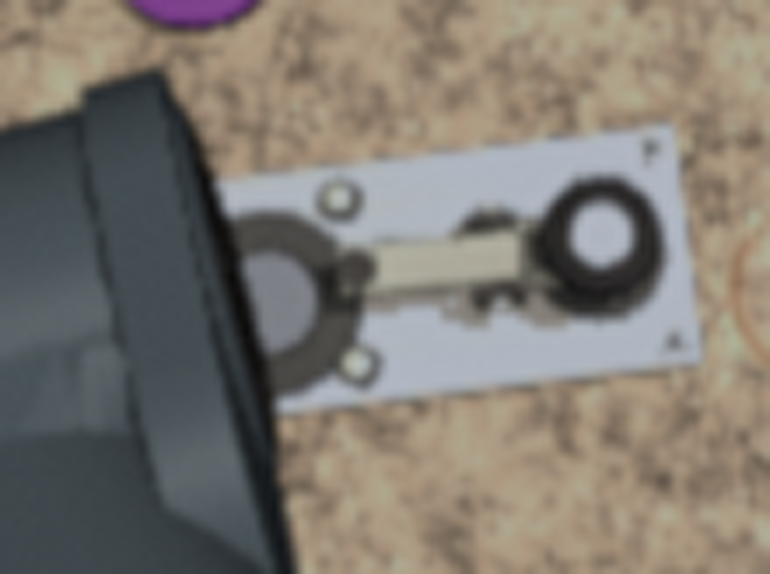

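View pics/scene_d.png

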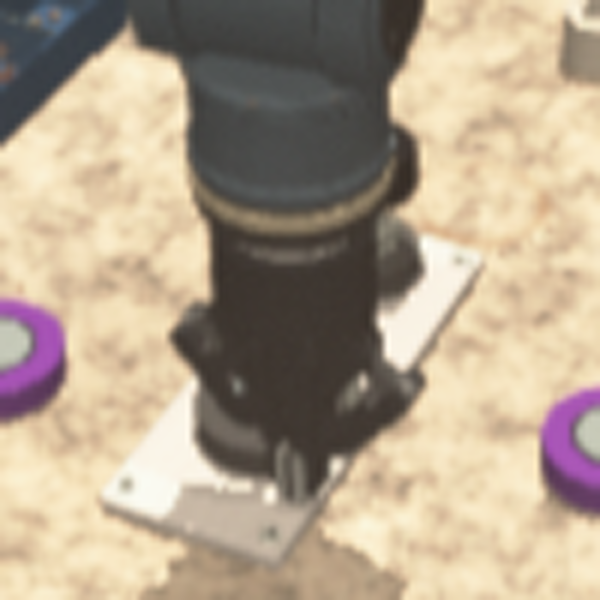

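Emit:
{"op": "carry_out", "data": {
  "steps": "-0.001 0.001 0 0; -0.001 0.001 0 0; -0.001 0.001 0 0; -0.001 0.001 0 0; -0.001 0.001 0 0; -0.001 0.001 0 0; 0 0 0 0; 0 0 0 0"
}}

```text
time: 11.5
eef_pos: [0.5232, 0.1176, 0.041]
tcp_rot: [0.0, 0.675, 0.738, -0.0]
wrist_force: [-0.3, 0.8, 0.3]
finger_gap: 0.003
```

```bash
python3 look.py e
```

```text
top 240 150 7
scene 260 160 6
[0.52315142 0.11758443 0.0410246 ] [ 4.65111445e-05  6.75293319e-01  7.37549274e-01 -2.21089566e-06] [-0.41873448  0.05561707 -0.20397584] -0.0015536730491758793 11.6
```

View pics/top_e.png

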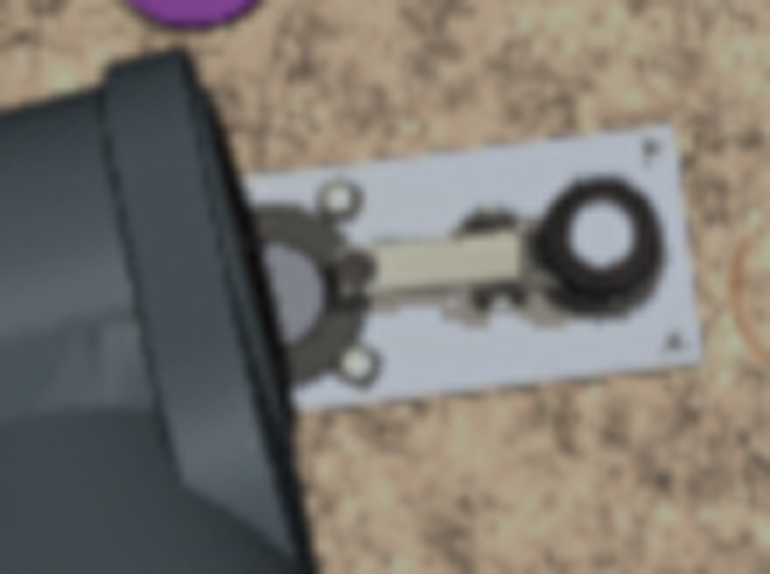

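The cell has moved across: its rim now sits at or near both pins, (338,200) and (358,365). A few more small steps until force shows.

Emit:
{"op": "carry_out", "data": {
  "steps": "-0.0007 0.0007 0 0; -0.0007 0.0007 0 0; -0.0007 0.0007 0 0; -0.0007 0.0007 0 0; 0 0 0 0; 0 0 0 0; 0 0 0 0; 0 0 0 0"
}}

```text
time: 12.6
eef_pos: [0.5261, 0.1151, 0.041]
tcp_rot: [-0.0, 0.675, 0.738, -0.0]
wrist_force: [-1.0, 2.6, -0.4]
finger_gap: -0.001
```

Emit:
{"op": "carry_out", "data": {
  "steps": "-0.0005 0.0003 0 0; -0.0005 0.0003 0 0; -0.0005 0.0003 0 0; -0.0005 0.0003 0 0; 0 0 0 0; 0 0 0 0; 0 0 0 0; 0 0 0 0"
}}

```text
time: 13.6
eef_pos: [0.5266, 0.1141, 0.0408]
tcp_rot: [-0.001, 0.675, 0.738, 0.0]
wrist_force: [-9.0, 11.0, 4.0]
finger_gap: 0.004
```

```bash
python3 look.py f
```

```text
top 240 150 7
scene 260 160 6
[0.52652872 0.11413226 0.04083778] [-1.40003221e-03  6.74955421e-01  7.37857173e-01  1.07640810e-04] [-8.1198155  11.04285175  4.08473657] 0.0010029298406898058 13.7
```

View pics/top_f.png

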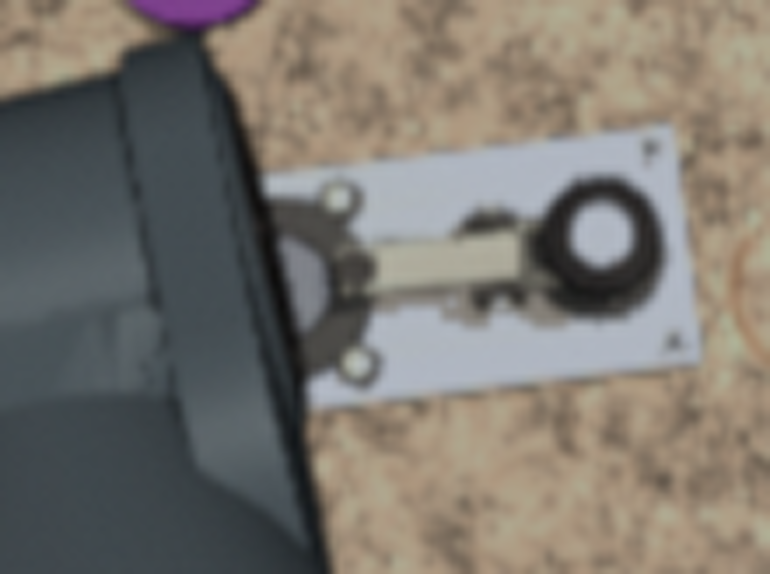

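Firm stop now (14 N diagonal). I'll retreat and lift to see the cell unobstructed.

Emit:
{"op": "carry_out", "data": {
  "steps": "0.004 -0.003 0 0; 0.01 -0.005 0 0; 0.02 -0.005 0 0; 0.02 0 -0.02 0; 0.03 0 -0.04 0; 0.03 0 -0.05 0; 0.03 0 -0.05 0; 0.02 0 -0.03 0"
}}

```text
time: 14.7
eef_pos: [0.5002, 0.2772, 0.2337]
tcp_rot: [0.001, 0.675, 0.738, 0.001]
wrist_force: [0.2, -0.1, -0.2]
finger_gap: 0.002
```

```bash
python3 look.py g
```

```text
top 240 150 7
scene 260 160 6
[0.50088812 0.27799405 0.23434048] [0.00091108 0.67459341 0.73818437 0.00259461] [-0.2434179  -0.80543826 -0.35090728] 0.0014208591655386462 14.8
```

View pics/top_g.png

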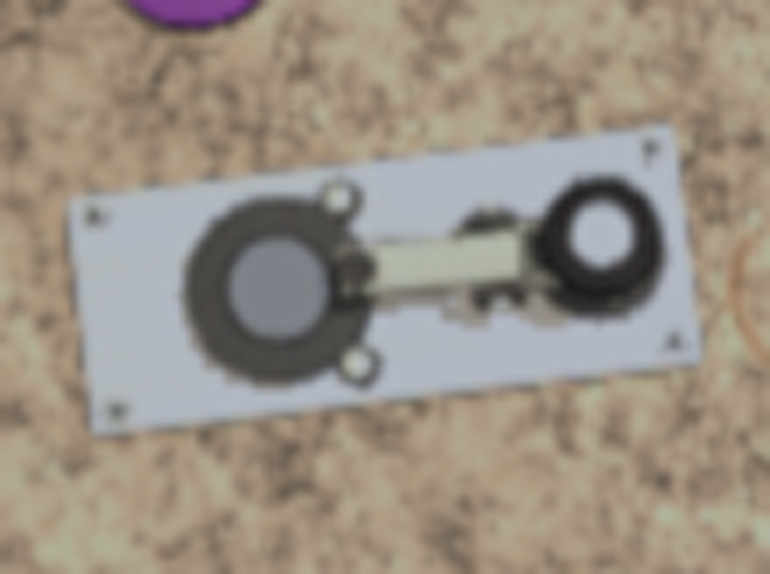

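View pics/scene_g.png

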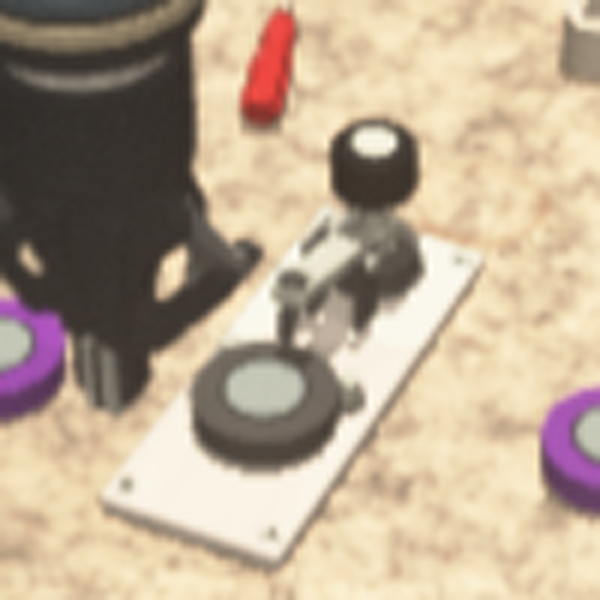

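```bash
cat > nest.py <<'E'
import sys,pickle
from h import *
from scipy.optimize import least_squares
d=pickle.load(open(sys.argv[1],'rb'))
g=cv2.cvtColor(d['image'],cv2.COLOR_BGR2GRAY).astype(np.float32)
T=lambda U,V:(240+(U+.5)/7-.5,150+(V+.5)/7-.5)
uc=np.array(T(278,291))
# glass disc: edge by radial gradient, subpixel
def fit(uc,r0,r1,angs,sgn):
    P=[]
    for a in angs:
        rr=np.arange(r0,r1,.1); x=uc[0]+rr*np.cos(a); y=uc[1]+rr*np.sin(a)
        v=cv2.remap(g,x.astype(np.float32)[None],y.astype(np.float32)[None],cv2.INTER_CUBIC)[0]
        gr=sgn*np.gradient(cv2.GaussianBlur(v[None],(1,9),1)[0]); i=gr.argmax(); P.append((x[i],y[i]))
    P=np.array(P); W=np.array([at(d,*p,.032)[:2] for p in P])
    f=least_squares(lambda q:np.hypot(*(W-q[:2]).T)-q[2],[*W.mean(0),.03],loss='soft_l1',f_scale=.001); return f.x
A=np.radians(np.arange(0,360,5))
print("glass",fit(uc,5,9.5,A,-1))
B=np.radians([a for a in range(60,290,5)])
print("rim",fit(uc,11,16,B,1))
p1,p2=at(d,*T(339,199),.03)[:2],at(d,*T(358,363),.03)[:2]
x=(p1-p2)/np.linalg.norm(p1-p2); print("pins",p1,p2,np.linalg.norm(p1-p2)); y=np.array([-x[1],x[0]])
print("nest from pins",(p1+p2)/2+.028*y, "yaw",np.arctan2(x[1],x[0]))
for q in(np.array([.5670,.0377,.0900]),): print("nest from plate",q[:2]+.042*np.array([-np.sin(q[2]),np.cos(q[2])]))
E
python3 nest.py top_g.pkl
```

```text
glass [0.5634135  0.08004192 0.01983121]
rim [0.56217601 0.0801265  0.03795813]
pins [0.59888619 0.05470423] [0.53266374 0.04871203] 0.06649300511175432
nest from pins [0.56325167 0.0795942 ] yaw 0.09024027688307415
nest from plate [0.5632251  0.07953001]
```

The cell is within about 1 mm of the nest, by both pins and plate. Next is the knob: move above it with the jaws open, and unwind joint 6 by 180° so there is room for the clockwise turn.

Emit:
{"op": "carry_out", "data": {
  "steps": "-0.0416 0.0056 0 0; -0.0416 0.0056 0 0; -0.0416 0.0056 0 0; -0.0416 0.0056 0 0; -0.0416 0.0056 0 0; -0.0416 0.0056 0 0; -0.0416 0.0056 0 0; -0.0416 0.0056 0 0",
  "jaw": 0.0854
}}

```text
time: 15.8
eef_pos: [0.5738, -0.0537, 0.2303]
tcp_rot: [-0.0, 0.675, 0.737, -0.0]
wrist_force: [0.5, -0.2, 0.2]
finger_gap: 1.003
```

Emit:
{"op": "carry_out", "data": {
  "steps": "0 0 0 -10; 0 0 0 -10; 0 0 0 -10; 0 0 0 -10; 0 0 0 -10; 0 0 0 -10; 0 0 0 -10; 0 0 0 -10"
}}

```text
time: 16.8
eef_pos: [0.5736, -0.0523, 0.2302]
tcp_rot: [-0.0, 0.04, 0.999, -0.0]
wrist_force: [-0.1, 0.1, -0.2]
finger_gap: 1.003
```

Emit:
{"op": "carry_out", "data": {
  "steps": "0 0 0 -10; 0 0 0 -10; 0 0 0 -10; 0 0 0 -10; 0 0 0 -10; 0 0 0 -10; 0 0 0 -10; 0 0 0 -10"
}}

```text
time: 17.8
eef_pos: [0.5736, -0.0523, 0.2302]
tcp_rot: [-0.0, -0.611, 0.791, 0.0]
wrist_force: [-0.2, -0.3, -0.5]
finger_gap: 0.996
```

Emit:
{"op": "carry_out", "data": {
  "steps": "0 0 0.01 -10; 0 0 0.02 -10; 0 0 0.02 0; 0 0 0.02 0; 0 0 0 0; 0 0 0 0; 0 0 0 0; 0 0 0 0"
}}

```text
time: 18.8
eef_pos: [0.5744, -0.0522, 0.1615]
tcp_rot: [-0.0, 0.738, -0.675, 0.0]
wrist_force: [-0.4, 0.1, -0.0]
finger_gap: 0.999
```

```bash
python3 look.py h; python3 -c "
from cell import *;print(observe()['joints'])"
```

```text
top 240 150 7
scene 260 160 6
[ 0.57422685 -0.05219307  0.16130016] [-1.40662073e-04  7.37559119e-01 -6.75282523e-01  2.01341181e-04] [-0.27331557  0.26069051  0.10181698] 1.0036253931175847 18.9
[-9.06334764e-02  4.00801274e-01 -1.05613351e-02  1.15894291e+00
 -2.00908551e-05 -1.74953071e+00]
```

View pics/scene_h.png

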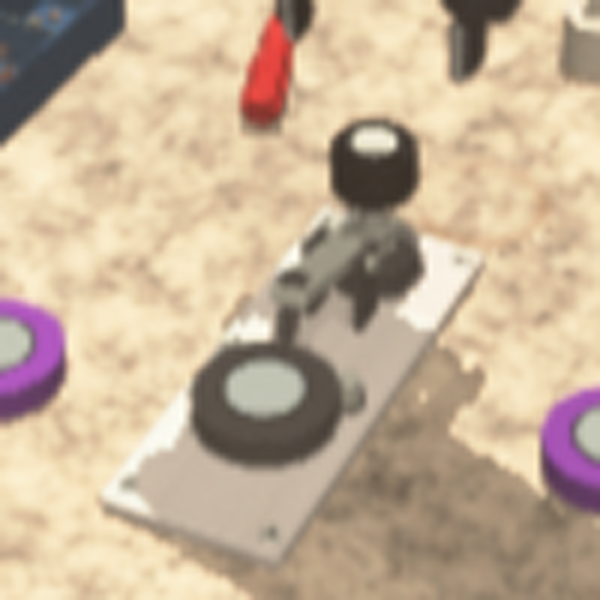

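View pics/top_h.png

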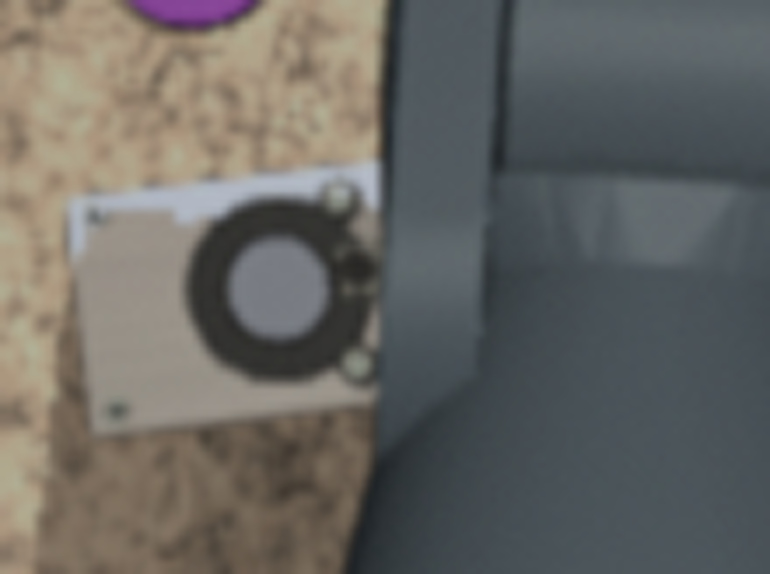

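Emit:
{"op": "carry_out", "data": {
  "steps": "-0.0026 -0.0015 0.01 0; 0 0 0.012 0; 0 0 0.012 0; 0 0 0.012 0; 0 0 0.012 0; 0 0 0.008 0; 0 0 0.0043 0; 0 0 0 0"
}}

```text
time: 19.9
eef_pos: [0.5753, -0.0495, 0.0906]
tcp_rot: [0.0, 0.738, -0.675, -0.0]
wrist_force: [-0.3, -0.2, 0.1]
finger_gap: 0.999
```

```bash
python3 look.py i 240 150 350 232 290 150 360 230
```

```text
top 240 150 7
scene 290 150 7
[ 0.57555834 -0.04949572  0.09103251] [-1.72363376e-04  7.37532038e-01 -6.75312094e-01  1.95953559e-04] [ 0.14852195 -0.67637784 -0.84336362] 1.003248003349953 20.0
```

View pics/scene_i.png

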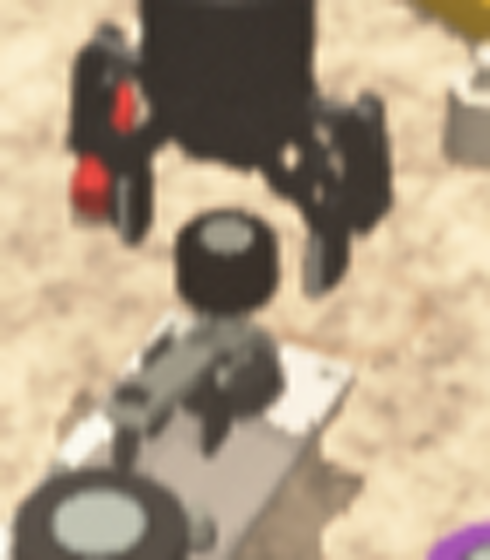

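Emit:
{"op": "carry_out", "data": {
  "steps": "0 0 0.002 0; 0 0 0 0; 0 0 0 0; 0 0 0 0; 0 0 0 0; 0 0 0 0; 0 0 0 0; 0 0 0 0",
  "jaw": 0.0
}}

```text
time: 21.0
eef_pos: [0.5756, -0.0494, 0.0891]
tcp_rot: [-0.0, 0.738, -0.675, 0.0]
wrist_force: [0.3, 1.4, 6.3]
finger_gap: 0.509
```

```bash
python3 look.py j 240 150 350 232 290 150 360 230
```

```text
top 240 150 7
scene 290 150 7
[ 0.57562029 -0.0494681   0.089061  ] [-2.36447756e-04  7.37557303e-01 -6.75284456e-01  2.69140898e-04] [1.27741452 0.33757944 5.86939165] 0.5099587576462865 21.1
```

View pics/scene_j.png

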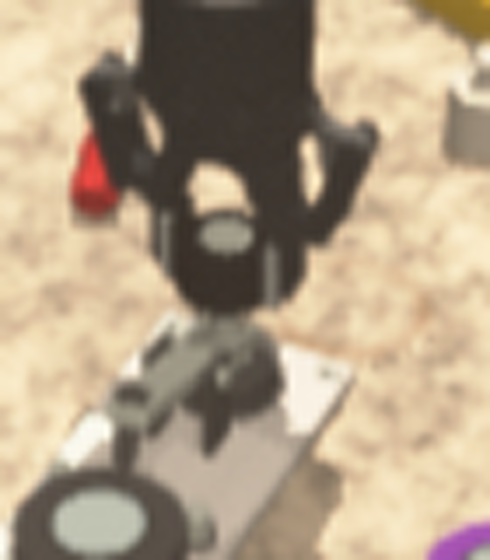

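The knob is gripped, with an opening of 43.5 mm. Now lifting.

Emit:
{"op": "carry_out", "data": {
  "steps": "0 0 -0.002 0; 0 0 -0.002 0; 0 0 -0.002 0; 0 0 -0.002 0; 0 0 -0.002 0; 0 0 -0.001 0; 0 0 -0.001 0; 0 0 0 0"
}}

```text
time: 22.1
eef_pos: [0.5755, -0.0494, 0.1002]
tcp_rot: [0.0, 0.738, -0.675, -0.0]
wrist_force: [7.6, 0.4, -12.5]
finger_gap: 0.506
```

```bash
python3 look.py k 240 150 350 232 290 150 360 230
```

```text
top 240 150 7
scene 290 150 7
[ 0.5754781  -0.04943677  0.1001995 ] [ 1.19584682e-05  7.37555167e-01 -6.75286878e-01 -9.50547336e-05] [  7.00575881  -0.32392249 -12.76202135] 0.5094305295797409 22.2
```

View pics/scene_k.png

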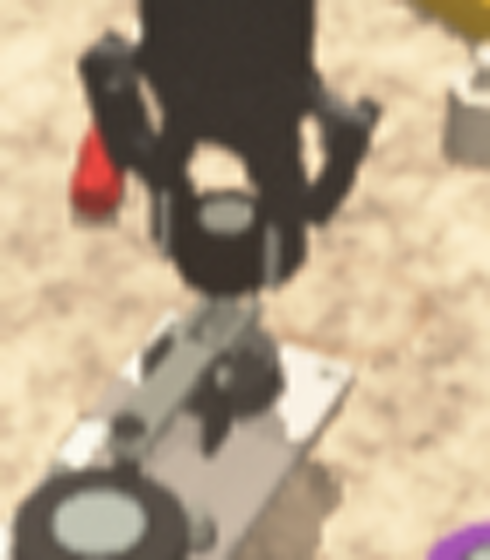

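Emit:
{"op": "carry_out", "data": {
  "steps": "0 0 -0.0006 0; 0 0 0 0; 0 0 0 5; 0 0 0 5; 0 0 0 6; 0 0 0 7; 0 0 0 7; 0 0 0 0"
}}

```text
time: 23.2
eef_pos: [0.575, -0.0494, 0.1006]
tcp_rot: [-0.0, -0.537, 0.844, 0.0]
wrist_force: [6.2, 1.8, -13.3]
finger_gap: 0.508
```

Emit:
{"op": "carry_out", "data": {
  "steps": "0 0 0 8; 0 0 0 8; 0 0 0 8; 0 0 0 8; 0 0 0 8; 0 0 0 8; 0 0 0 8; 0 0 0 0"
}}

```text
time: 24.2
eef_pos: [0.5748, -0.0486, 0.1009]
tcp_rot: [-0.001, -0.078, 0.997, 0.001]
wrist_force: [1.1, 5.3, -4.5]
finger_gap: 0.508
```

Emit:
{"op": "carry_out", "data": {
  "steps": "0 0 0 8; 0 0 0 8; 0 0 0 8; 0 0 0 6; 0 0 0 5; 0 0 0 4; 0 0 0 3; 0 0 0 0"
}}

```text
time: 25.2
eef_pos: [0.5752, -0.0482, 0.1012]
tcp_rot: [-0.0, 0.283, 0.959, 0.001]
wrist_force: [2.2, 10.0, -1.6]
finger_gap: 0.504
```

```bash
python3 look.py l 240 150 350 232 290 150 360 230;python3 -c "
from cell import *;s=observe();print(s['joints'],s['moment'])"
```

```text
top 240 150 7
scene 290 150 7
[ 0.57519561 -0.04820143  0.10119305] [-5.24690887e-04  2.82791388e-01  9.59180654e-01  1.10871511e-03] [ 1.73976167 10.15620245 -2.72113171] 0.5087158577645254 25.3
[-0.08481674  0.44120903 -0.10759616  1.02257457  0.00238281  0.48858909] [ 2.01044885 -0.48373356  1.0503217 ]
```

View pics/scene_l.png

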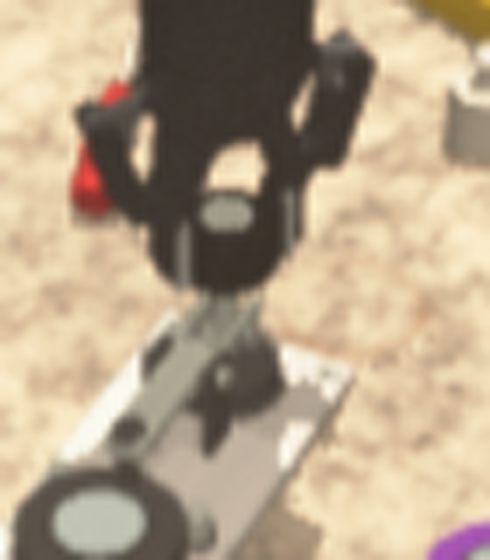

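Turned 2.23 rad. The yaw moment has risen to 1.05 N m, well above the 0.15 N m it takes to turn, so it is on the stop. I'll release and lift away.

Emit:
{"op": "carry_out", "data": {
  "steps": "0 0 0 0; 0 0 0 0; 0 0 0 0; 0 0 0 0; 0 0 0 0; 0 0 0 0; 0 0 0 0; 0 0 0 0",
  "jaw": 0.0854
}}

```text
time: 26.3
eef_pos: [0.5753, -0.0494, 0.1013]
tcp_rot: [-0.0, 0.284, 0.959, -0.0]
wrist_force: [-0.0, -0.2, -0.5]
finger_gap: 1.008
```

Emit:
{"op": "carry_out", "data": {
  "steps": "0 0 -0.005 0; 0 0 -0.015 0; 0 0 -0.03 0; 0 0 -0.03 0; 0 0 -0.04 0; 0 0 -0.04 0; 0 0 -0.02 0; 0 0 0 0"
}}

```text
time: 27.3
eef_pos: [0.576, -0.0495, 0.2836]
tcp_rot: [0.002, 0.284, 0.959, 0.0]
wrist_force: [-0.3, 0.7, -0.4]
finger_gap: 1.0
```

```bash
python3 look.py m 240 150 350 232 270 150 360 250
```

```text
top 240 150 7
scene 270 150 6
[ 0.57524028 -0.04946654  0.28125635] [5.58807980e-05 2.83641889e-01 9.58930277e-01 1.23018809e-05] [-0.69694463 -0.5580278  -0.49642913] 0.9993293787143647 27.4
```

View pics/scene_m.png

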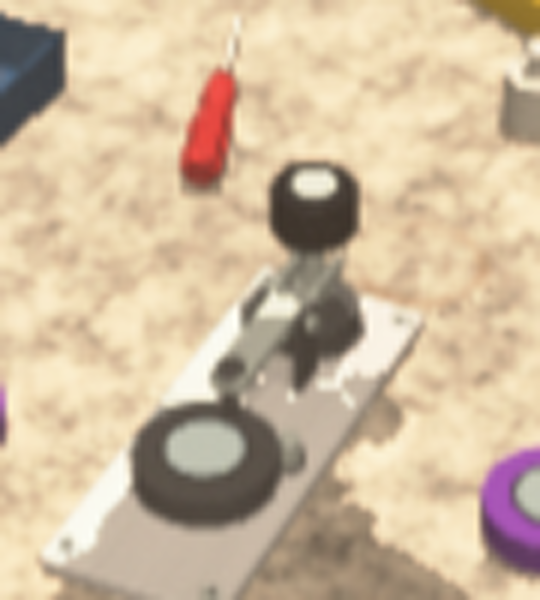

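The knob stays up: its white top is at image row 180.1, the same as when held at 11 mm and 2.8 px above the start. I'll move aside for a clear top view.

Emit:
{"op": "carry_out", "data": {
  "steps": "0.03 0 0 0; 0.04 0 0 0; 0.04 0 0 0; 0.04 0 0 0; 0.04 0 0 0; 0.02 0 0 0; 0 0 0 0; 0 0 0 0"
}}

```text
time: 28.4
eef_pos: [0.3999, 0.0644, 0.2811]
tcp_rot: [0.0, 0.284, 0.959, -0.0]
wrist_force: [0.4, 0.4, -0.2]
finger_gap: 0.999
```

```bash
python3 look.py n 240 150 350 232 270 150 360 250; python3 nest.py top_n.pkl
```

```text
top 240 150 7
scene 270 150 6
[0.39987234 0.06433871 0.28104813] [-1.35698088e-04  2.83979683e-01  9.58830277e-01 -1.43987090e-04] [-0.18943841 -0.92498782  0.05605428] 1.0013420955825652 28.5
glass [0.56342377 0.08001884 0.01979054]
rim [0.56249482 0.07995454 0.03782668]
pins [0.59888619 0.05470423] [0.53266374 0.04871203] 0.06649300511175432
nest from pins [0.56325167 0.0795942 ] yaw 0.09024027688307415
nest from plate [0.5632251  0.07953001]
```

View pics/top_n.png

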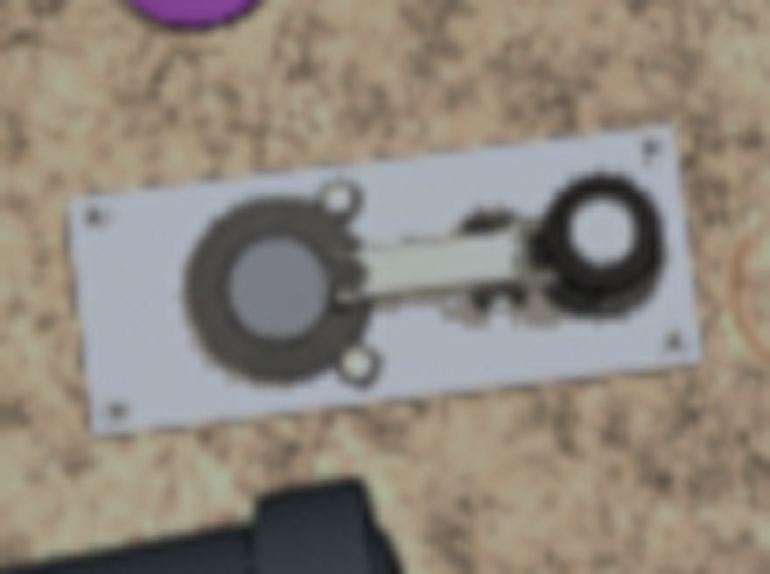

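The cell at (278,291) still touches both pins, the strap nose sits on its rim at (350,270), and the robot is clear. Handing in.

```bash
python3 -c "
from cell import *
print(close_job()); print(observe()['time'])"
```

```text
the job is handed in; nothing more can be done
None
the job is handed in; nothing more can be done
```

I seated the cell against both pins, then lifted the screw and drove it clockwise to its stop. I released it, moved the arm clear and handed the job in shortly after 28.5 s of the allowed 61 s.

- **Cell:** The first straight push stopped against the -x pin about 5 mm short, at roughly 21 N. I backed off and pushed diagonally from the -x side to seat it. The last top image puts the cell's centre about 0.5 mm (glass edge) or 0.8 mm (rim edge) from the nest; the limit is 3 mm.
- **Screw:** I lifted it 11 to 12 mm and turned it 2.23 rad, measured at the tool. At the end the turning moment read 1.05 N m, well above the 0.15 N m it takes to turn, so I take it as on the stop.
- **After release:** The knob stayed at its lifted height and the nose sits on the cell's rim in the last picture. I could only see the nose contact, not measure its force.
- **Bystanders:** No move went near the spanner, weight or hex keys. I did not re-measure their positions at the end.
- **Disagreement:** The scene camera placed the fixture and cell about 6 mm further along y than the top camera. Contact with the cell agreed with the top camera, so I used that one.

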